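# Lock a fresh filter cartridge into the vacuum pump's bayonet port

### The job

Take the fresh blue filter cartridge out of the clear stand and fit it to the vacuum pump on the bench: push it gently down into the bayonet port against its spring, turn it clockwise (seen from above) about a quarter turn until it locks, and let go of it. Never force it, and leave the spent grey cartridge and everything else on the bench where they are.

Things in the scene. Friction and masses are not known exactly. Their poses are not given: they have to be found in the camera images.
- fresh: Fresh filter cartridge, all blue with a white band, about 0.2 kg, upright, 103 mm tall. Origin: centre of its nose's underside, z up. A grey round spigot 32 mm across (z 0 to 34 mm, nose tapered over 5 mm) with two lugs; a flange 62 mm across (z 34 to 39 mm); a body 48 mm across (z 39 to 75 mm); a grip bar on top. A half turn about z makes no difference.
- fresh_lugs (a point): On the fresh cartridge's axis at mid-height of its two lugs (z 15 mm). The lugs stick out of the spigot along the cartridge's +x and -x, right below the ends of the grip bar: each 9 mm wide, 6 mm high (z 12 to 18 mm), reaching 24.5 mm from the axis.
- fresh_grip (a point): Point to pinch in the fresh cartridge's grip bar, 95 mm above its origin. The upright bar lies along the cartridge's x axis, 44 mm long, 14 mm thick, z 74 to 103 mm; pinch it across its thickness (fingers closing along y).
- spent: The spent filter cartridge: same shape, grey with a brown band and a black grip bar. Stays in the stand.
- stand: Clear plastic stand, 90 x 190 x 45 mm, fixed, origin at the centre of its underside. Two wells, 53 mm wide and 40 mm deep, at y = -45 and +45 mm; a cartridge hangs in each by its flange (its nose 11 mm above the bench), turned any way; which is in which well varies. Lift straight up by at least 40 mm to come free.
- pump: White vacuum pump with a blue front panel, 200 x 260 x 90 mm, fixed, origin at the centre of its underside, blue front towards its -x. The bayonet port stands on its top. The contact forces between cartridge and pump, added up, must stay under 60 N; the work itself needs a push under 20 N and a twist under 0.4 N m.
- port (a point): The port's axis at the level of the pump's top (90 mm above the bench), z up, axes as the pump's; at (-20, -50) mm from the pump's origin. Height of the cartridge's origin above it: 24 mm with lugs resting on the ring; about 18 mm if let go unlocked in the slots; 2 mm fully pushed down, flange on the ring (about 15 N); 8 mm when locked.
- port_mouth (a point): Centre of the port's mouth, 36 mm above port. Steel ring, 66 mm across, 34 mm bore, two facing entry slots 10.5 mm wide, marked yellow. The line through the slots lies within 0.53 rad either side of this point's x axis: it differs each time, stays put, and no reading gives it. See it, or feel for it: turn the cartridge under light downward pressure until its lugs drop.
- port_pocket (a point): On the port's axis, 26 mm above port: ceiling of the two lock pockets, 80 degrees clockwise (from above) of the slots, hard stop at about 84. To turn there the lugs pass under a lip: cartridge origin 3.5 mm or less above port. In the pockets the spring lifts it to 8 mm and locks it. Turning counter-clockwise from the slots is blocked.
- ejector (a joint): Sprung brass plate in the port's bore that the nose presses down: 0 m when up (its top 20 mm above port), down to -0.018 m; 0.83 N per mm. It pushes an unlocked cartridge up.
- reader: Bystander: flat aluminium sequencing reader, 105 x 150 x 33 mm, black screen.
- reagent: Bystander: amber reagent bottle, 60 mm across, 140 mm tall.
- tubes: Bystander: green tube box, 90 x 125 x 54 mm.
- beaker: Bystander: white beaker, 70 mm across, 90 mm tall.
- jar: Bystander: white jar with red cap, 64 mm across, 80 mm tall.
- driver: Bystander: screwdriver lying flat, 180 mm long.
Things that resemble listed ones, but are neither listed nor needed, are in the scene too. Several things have the shape of the fresh; the one meant has the colours described above.

How it is judged:
By the outcome, as a careful person would: the job done as asked, in the order asked, and still so for the second after the job is handed in, with the robot touching nothing.
It also fails if it takes over 72 s, if anything falls off the work surface, if the arm or the gripper's body presses on something with over 40 N, if the wrist force passes 120 N, or if a joint passes its speed limit or range.

### The arm

A 7-joint arm with a two-finger parallel gripper is mounted at the origin on the work surface. World frame = base frame: x ahead of the robot, y to its left, z up, the work surface at z = 0. Lengths are in m, angles in rad, forces in N, time in s.
With the tool pointing down it reaches from about 0.35 to 0.9 m from the base axis. Payload 8.1 kg.
Tool frame: the origin (TCP) lies midway between the tips of the shut fingers; the grasp point (between the pads) lies 19 mm behind it; z points along the fingers, y is the line along which they close (so a half turn about z gives the same grasp; the last joint's range is limited). The gripper opens to 85 mm and grips with 20 to 120 N. Pads are 22 mm wide; open, the fingers measure 114 mm over their backs; the gripper's body (76 mm by 85 mm) begins 54 mm behind the grasp point. The pads swing forward as they close: fully open they stand 13 mm farther back than shut.
Start: joints at [-1.395, 0.434, 0.025, 1.573, -0.012, 1.134, -0.075], TCP at [0.172, 0.601, 0.208] pointing down, gripper open.
Joint ranges: [-2.62, 2.62], [-0.44, 2.09], [-1.27, 1.32], [0.08, 2.57], [-1.32, 4.46], [0.12, 2], [-2.74, 2.74]. Speed limits (rad/s): [2.22, 2.22, 3.01, 3.01, 3.14, 3.14, 3.14].

### API

Orientations are given as a unit quaternion [w, x, y, z].
In Python, from workcell import monitor, eyes, ticket gives the robot as it stands. The module is installed in compiled form; this text tells all that it offers.
- The arm moves only by the tool play_rows, never from a script. Its argument "deltas" is a list of rows, each an object with "turn": the turn, a rotation vector about the world's x, y, z in degrees, a list of three; "xyz": the shift along the world's x, y, z in cm, a list of three; "grip": the opening, from -1 (shut) to 1 (fully open). A call has 1 to 12 rows; each row is the pose to reach, as a shift and turn from the pose commanded when the call began; what a row does not reach only later rows make up. A row lasts 1/10 s, in which the tool goes at most 50 mm and 8.59 degrees, less where a joint would pass 70% of its speed; a pose out of reach is approached as far as the arm can. A call with a gripper value outside its range is refused whole. The fingers move at their own pace and stop on an object; "newtons" is the grip in N (left out, the last holds). Time passes only in rows, so rows that repeat a pose let the fingers close. It gives the time, the measured TCP pose, the force, the opening and the grip force at its end, in the units of the state.
- monitor.get_obs(): the state, without advancing time (a new reading comes with each control period).
- eyes.get_image(name): name is "scene" or "side" or "wrist"; returns (picture, depth): 400x640x3 uint8, red, green, blue; 400x640 float32, m along the optical axis (not along the pixel's ray), 0 where there is no reading.
- eyes.camera_model(name): a dict with "K" (3x3 intrinsics, pixels), "camera_from_world" (4x4, takes a point from world to camera coordinates); the wrist camera has in their place "mount" (4x4, takes a point from camera to tool coordinates, whose origin is the TCP and whose axes are the flange's). Camera axes: x right, y down, z forward; pixel columns grow to the right and rows downward; lengths in m; the calibration is good to about 2 mm. A picture is of the moment at which its call begins: read the wrist's pose just before it. camera_model takes no time and is no camera call.
- ticket.finish_job(): hands the job in; it is judged then, once.
The state is a dict: "time_s": time; "joint_pos": joint angles; "qvel": joint speeds; "tau": joint torques, N m; "tcp_pos": TCP position; "ee_rot": TCP orientation; "contact_force": force on the tool from outside, world axes, zero at the start; "torque": the same for the moment, N m; "width": finger opening in m; "finger_force": force on a finger pad.
Only numpy, scipy, OpenCV 4.12 (cv2) and the standard library are available. Lean on these libraries where they do the work, as an engineer would, in place of code of your own. Each camera call takes 0.05 s, during which the arm holds its last target. There are 200 camera calls.

## Working session

There is one attempt and no reset: what is moved stays moved. The work goes in short steps, Python scripts to look and compute and a tool call to move; the robot and the scene stay as the last step left them, time stands still between calls to the robot, and variables do not carry over. Pictures are saved under pics/ and viewed, at most 10 in all, crops included, and the job is handed in when it is done.

Besides the shell and the picture viewer there is one more tool, called after "Call:" by a JSON object that holds its "api" and its "payload". play_rows: Moves the arm, as the interface text tells. Its arguments: {"type":"object","properties":{"deltas":{"type":"array","items":{"type":"object","properties":{"turn":{"type":"array","items":{"type":"number"}},"xyz":{"type":"array","items":{"type":"number"}},"grip":{"type":"number"}}}},"newtons":{"type":"number"}},"required":["deltas"]}

```bash
mkdir -p pics; cat > h.py <<'E'
import numpy as np, cv2
from workcell import monitor, eyes, ticket
def grab(n):
    o=monitor.get_obs(); im,d=eyes.get_image(n); m=eyes.camera_model(n); K=np.array(m["K"])
    if n=="wrist":
        w,x,y,z=o["ee_rot"]; from scipy.spatial.transform import Rotation as R
        T=np.eye(4); T[:3,:3]=R.from_quat([x,y,z,w]).as_matrix(); T[:3,3]=o["tcp_pos"]; wc=T@np.array(m["mount"])
    else: wc=np.linalg.inv(np.array(m["camera_from_world"]))
    return im,d,K,wc
def cloud(d,K,wc):
    v,u=np.mgrid[:d.shape[0],:d.shape[1]]
    p=np.stack([(u-K[0,2])/K[0,0]*d,(v-K[1,2])/K[1,1]*d,d],-1)
    P=p@wc[:3,:3].T+wc[:3,3]; P[d<=0]=np.nan; return P
def plane(uv,z,K,wc):
    uv=np.atleast_2d(np.asarray(uv,float)); r=np.c_[(uv[:,0]-K[0,2])/K[0,0],(uv[:,1]-K[1,2])/K[1,1],np.ones(len(uv))]@wc[:3,:3].T
    return wc[:3,3]+r*((z-wc[2,3])/r[:,2])[:,None]
def save(n,im): cv2.imwrite("pics/"+n,im[...,::-1])
E
python3 - <<'E'
from h import *
for n in("scene","side"):
    im,d,K,wc=grab(n); save(n+"1.png",im); np.savez(n+"1.npz",im=im,d=d,K=K,wc=wc); print(n,wc.round(3).tolist(),K[0,0])
print({k:np.round(v,3) for k,v in monitor.get_obs().items()})
print(eyes.camera_model("wrist"))
E
```

```text
scene [[0.867, 0.309, -0.391, 1.131], [0.498, -0.526, 0.69, -0.989], [0.008, -0.793, -0.609, 0.979], [0.0, 0.0, 0.0, 1.0]] 394.92256276156434
side [[0.993, -0.061, 0.102, 0.38], [-0.119, -0.534, 0.837, -1.466], [0.003, -0.844, -0.537, 1.034], [0.0, 0.0, 0.0, 1.0]] 489.40232421143753
{'time_s': np.float64(0.1), 'joint_pos': array([-1.395,  0.435,  0.025,  1.574, -0.012,  1.134, -0.075]), 'qvel': array([-0.001, -0.   ,  0.   , -0.002, -0.001, -0.   , -0.001]), 'tau': array([ 2.0000e-03, -6.7175e+01,  1.0280e+00, -3.1690e+01,  1.6000e-02,
        7.0000e-03,  0.0000e+00]), 'tcp_pos': array([0.172, 0.6  , 0.207]), 'ee_rot': array([-0.   ,  0.139,  0.99 , -0.001]), 'contact_force': array([ 0.262, -0.689,  0.512]), 'torque': array([-0.02 , -0.017, -0.016]), 'finger_force': np.float64(0.0), 'width': np.float64(0.085)}
{'K': array([[282.8926465 ,   0.        , 324.59360373],
       [  0.        , 282.8926465 , 201.5704583 ],
       [  0.        ,   0.        ,   1.        ]]), 'mount': array([[ 1.54373110e-04, -9.64143631e-01, -2.65380924e-01,
         6.74457664e-02],
       [ 9.99999852e-01,  2.87202729e-04, -4.61719682e-04,
        -1.64081314e-04],
       [ 5.21382216e-04, -2.65380813e-01,  9.64143533e-01,
        -1.66285456e-01],
       [ 0.00000000e+00,  0.00000000e+00,  0.00000000e+00,
         1.00000000e+00]])}
```

View pics/scene1.png

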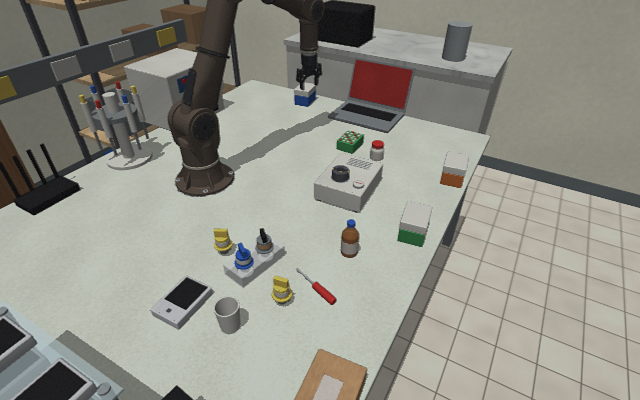

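View pics/side1.png

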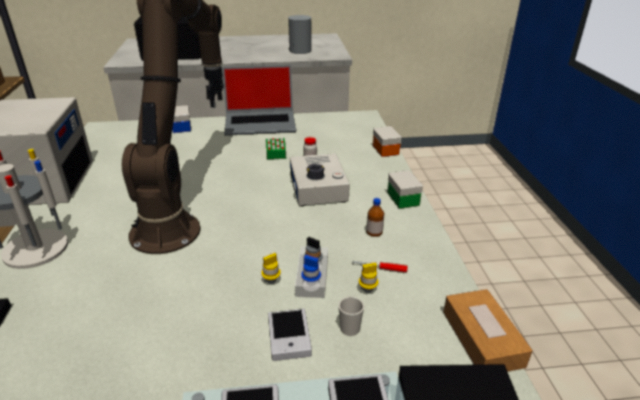

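The scene view shows the fresh blue cartridge at about (243,258), the spent one at (264,240), and the pump with its port at about (341,172). The side view shows blue at (311,268) and the port at (316,171). Next I'll get rough positions from depth.

```bash
python3 - <<'E'
from h import *
for n in("scene","side"):
    f=np.load(n+"1.npz"); im,d,K,wc=[f[k] for k in("im","d","K","wc")]; P=cloud(d,K,wc); h=cv2.cvtColor(im,cv2.COLOR_RGB2HSV)
    b=(h[...,0]>100)&(h[...,0]<130)&(h[...,1]>150)&(h[...,2]>90)
    win=np.zeros_like(b); 
    cu,cv_=(243,258) if n=="scene" else (311,268); win[cv_-25:cv_+25,cu-20:cu+20]=1
    q=P[b&win]; print(n,"blue",len(q),np.nanmedian(q,0),np.nanmin(q,0),np.nanmax(q,0)); t=q[q[:,2]>.1];print(" top",t.mean(0),len(t))
    dk=(im.max(-1)<90); cu,cv_=(341,172) if n=="scene" else (316,171); win[:]=0; win[cv_-14:cv_+14,cu-14:cu+14]=1
    q=P[dk&win]; q=q[q[:,2]>.12]; print("port",len(q),(np.nanmin(q,0)+np.nanmax(q,0))/2,np.nanmax(q,0)-np.nanmin(q,0))
    # pump top yaw
    m=((abs(P[...,2]-.09)<.006)&(P[...,1]>-.1)&(P[...,0]>.3)&(P[...,0]<1)).astype(np.uint8)
    _,l,s,c=cv2.connectedComponentsWithStats(m); i=1+np.argmax(s[1:,4]); Q=P[l==i][:,:2].astype(np.float32); print("pump",cv2.minAreaRect(Q))
E
```

```text
scene blue 203 [ 0.49778931 -0.34969167  0.08480593] [ 0.46550737 -0.36935564  0.04489703] [ 0.51801322 -0.31781224  0.11537002]
 top [ 0.49437653 -0.34261019  0.11043719] 52
port 102 [0.5637099  0.18611147 0.12542349] [0.06608735 0.06627467 0.01072655]
pump ((0.5794067978858948, 0.24196359515190125), (0.20024816691875458, 0.2668195962905884), 3.4491703510284424)
side blue 260 [ 0.48466256 -0.34867362  0.08916473] [ 0.46006051 -0.37163756  0.04546269] [ 0.51501383 -0.3276568   0.12005575]
 top [ 0.48724464 -0.34292559  0.11056671] 85
port 95 [0.55883921 0.18382624 0.12679832] [0.05817089 0.067642   0.01349185]
pump ((0.5737389922142029, 0.24079635739326477), (0.20024175941944122, 0.2721099257469177), 4.123491287231445)
```

Call:
{"api": "play_rows", "payload": {"deltas": [{"xyz": [3, -3, 0]}, {"xyz": [6.5, -7, 0.5]}, {"xyz": [10, -10.5, 1]}, {"xyz": [13.5, -14, 1]}, {"xyz": [17, -18, 1]}, {"xyz": [20.5, -21.5, 1]}, {"xyz": [24, -25.5, 1]}, {"xyz": [27.5, -29, 1]}, {"xyz": [31, -33, 1]}, {"xyz": [34.5, -37, 1]}, {"xyz": [37, -40, 1]}, {"xyz": [39, -41.5, 1]}]}}

```text
invalid input
```

Call:
{"api": "play_rows", "payload": {"deltas": [{"xyz": [0, 0, 0]}, {"xyz": [0, 0, 0]}]}}

```text
invalid input
```

```bash
python3 - <<'E'
from h import *
im,d,K,wc=grab("wrist"); np.savez("w1.npz",im=im,d=d,K=K,wc=wc)
o=monitor.get_obs(); print(o["time_s"],o["tcp_pos"],o["ee_rot"],o["joint_pos"],o["contact_force"])
P=cloud(d,K,wc)
m=((abs(P[...,2]-.126)<.006)).astype(np.uint8); q=P[m>0]; print(len(q),np.nanmin(q,0),np.nanmax(q,0))
(cu,cv_),r=cv2.minEnclosingCircle(np.argwhere(m)[:,::-1].astype(np.float32)); print(cu,cv_,r)
save("w1.png",im)
E
```

```text
0.15 [0.17194845 0.60047279 0.20691903] [-1.75992606e-05  1.38967162e-01  9.90296812e-01 -5.92630731e-04] [-1.39461965  0.43506859  0.02501172  1.57384714 -0.01159413  1.13400757
 -0.07506029] [ 0.41580119 -0.61144966  0.42358101]Traceback (most recent call last):
  File "<stdin>", line 5, in <module>
    res = np.fmin.reduce(a, axis=axis, out=out, **kwargs)
ValueError: zero-size array to reduction operation fmin which has no identity
```

Rows evidently need all three fields.

Call:
{"api": "play_rows", "payload": {"deltas": [{"xyz": [3, -3, 0], "turn": [0, 0, 0], "grip": 1}, {"xyz": [6.5, -7, 0.5], "turn": [0, 0, 0], "grip": 1}, {"xyz": [10, -10.5, 1], "turn": [0, 0, 0], "grip": 1}, {"xyz": [13.5, -14, 1], "turn": [0, 0, 0], "grip": 1}, {"xyz": [17, -18, 1], "turn": [0, 0, 0], "grip": 1}, {"xyz": [20.5, -21.5, 1], "turn": [0, 0, 0], "grip": 1}, {"xyz": [24, -25.5, 1], "turn": [0, 0, 0], "grip": 1}, {"xyz": [27.5, -29, 1], "turn": [0, 0, 0], "grip": 1}, {"xyz": [31, -33, 1], "turn": [0, 0, 0], "grip": 1}, {"xyz": [34.5, -37, 1], "turn": [0, 0, 0], "grip": 1}, {"xyz": [37, -40, 1], "turn": [0, 0, 0], "grip": 1}, {"xyz": [39, -41.5, 1], "turn": [0, 0, 0], "grip": 1}]}}

```text
time_s: 1.35
tcp_pos: [0.5642, 0.1806, 0.2175]
ee_rot: [0.0, 0.142, 0.99, -0.001]
contact_force: [0.5, 0.4, 0.5]
width: 0.0851
finger_force: 0.0
```

Call:
{"api": "play_rows", "payload": {"deltas": [{"xyz": [0, 0, 0], "turn": [0, 0, 0], "grip": 1}, {"xyz": [0, 0, 0], "turn": [0, 0, 0], "grip": 1}]}}

```text
time_s: 1.55
tcp_pos: [0.5619, 0.1855, 0.217]
ee_rot: [-0.0, 0.14, 0.99, -0.0]
contact_force: [-0.4, 1.1, 0.0]
width: 0.0854
finger_force: 0.0
```

```bash
python3 - <<'E'
from h import *
im,d,K,wc=grab("wrist"); np.savez("w1.npz",im=im,d=d,K=K,wc=wc)
o=monitor.get_obs(); print(o["time_s"],o["tcp_pos"],o["ee_rot"],o["joint_pos"],o["contact_force"])
save("w1.png",im)
P=cloud(d,K,wc)
m=((abs(P[...,2]-.126)<.006)).astype(np.uint8); q=P[m>0]; print(len(q),np.nanmin(q,0),np.nanmax(q,0))
E
```

```text
1.6 [0.56132414 0.18661132 0.21712166] [-5.61699122e-04  1.38696042e-01  9.90334834e-01  9.20885972e-05] [-0.57648582  0.37349756  0.22956096  1.65754421 -0.09305904  1.12209082
  0.97079105] [0.24357023 0.12084265 0.00540563]
2882 [ 0.52449599 -0.09087283  0.12001314] [0.74556808 0.22711728 0.13194618]
```

View pics/w1.png

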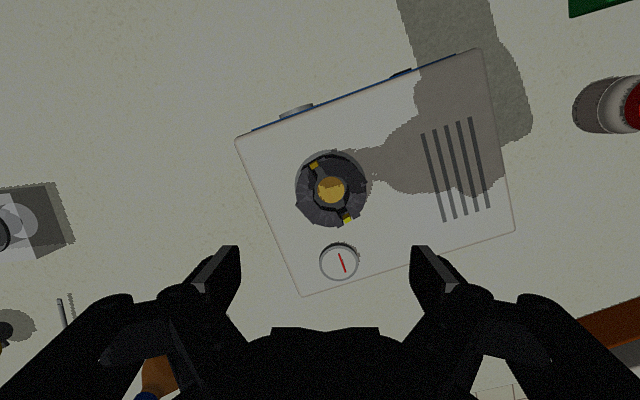

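The wrist view shows the ring centred near (331,190), yellow slot marks at about (313,165) and (347,218), and the brass plate at (331,189).

```bash
python3 - <<'E'
from h import *
f=np.load("w1.npz"); im,d,K,wc=[f[k] for k in("im","d","K","wc")]; P=cloud(d,K,wc)
h=cv2.cvtColor(im,cv2.COLOR_RGB2HSV)
sub=np.zeros(d.shape,bool); sub[140:240,285:380]=1
dark=sub&(abs(P[...,2]-.124)<.006)
q=P[dark]; 
(c,r)=cv2.minEnclosingCircle(q[:,:2].astype(np.float32)); print("ring encl",c,r,"z",np.median(q[:,2]))
y=(sub&(h[...,0]>20)&(h[...,0]<35)&(h[...,1]>180)).astype(np.uint8)
_,l,s,ce=cv2.connectedComponentsWithStats(y)
pts=[]
for i in range(1,len(s)):
    if s[i,4]>6:
        print(ce[i].round(1),s[i],h[l==i].mean(0).round(),np.nanmedian(P[l==i],0).round(4),plane(ce[i],.126,K,wc).round(4))
cv2.imwrite("pics/w1c.png",cv2.resize(im[140:240,285:385,::-1],(600,600),interpolation=cv2.INTER_NEAREST))
# ring edge by plane-projected outer contour
big=dark.astype(np.uint8); cs,_=cv2.findContours(big,cv2.RETR_EXTERNAL,cv2.CHAIN_APPROX_NONE); k=max(cs,key=len)[:,0]
w=plane(k,.126,K,wc)[:,:2].astype(np.float32); print(cv2.fitEllipse(w))
E
```

```text
ring encl (0.5589474439620972, 0.1916487067937851) 0.03559398278594017 z 0.1257408390874419
[313.7 164.6] [310 160   9  10  50] [ 24. 222.  98.] [0.5291 0.1844 0.1245] [[0.5288 0.1844 0.126 ]]
[346.3 217.7] [343 213   8  10  51] [ 27. 228. 103.] [0.5873 0.1996 0.124 ] [[0.5862 0.1998 0.126 ]]
((0.558600664138794, 0.19154240190982819), (0.0657486766576767, 0.06699080765247345), 31.93674087524414)
```

View pics/w1c.png

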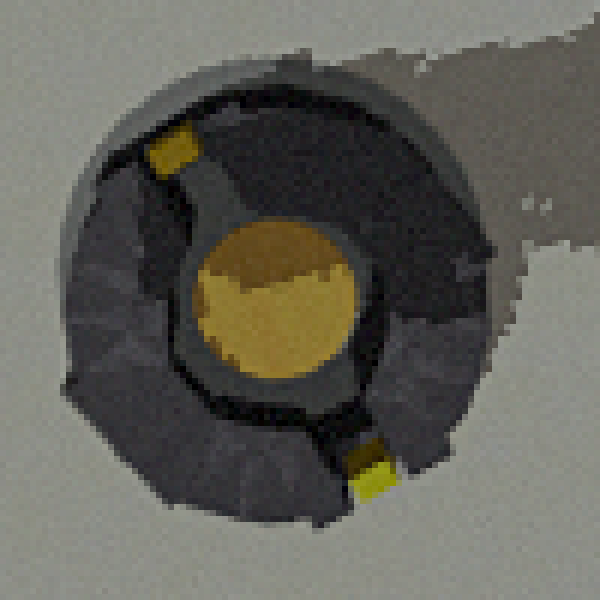

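The slot line is at about 14.8° in the world frame and the port is at about (0.5585, 0.1917). The mouth height of 0.126 matches the spec. Next, look at the stand.

Call:
{"api": "play_rows", "payload": {"deltas": [{"xyz": [-0.5, -3, 0], "turn": [0, 0, 0], "grip": 1}, {"xyz": [-1, -7.5, 0], "turn": [0, 0, 0], "grip": 1}, {"xyz": [-1.5, -12.5, 0], "turn": [0, 0, 0], "grip": 1}, {"xyz": [-2, -17.5, 0], "turn": [0, 0, 0], "grip": 1}, {"xyz": [-3, -22.5, 0], "turn": [0, 0, 0], "grip": 1}, {"xyz": [-4, -27.5, 0], "turn": [0, 0, 0], "grip": 1}, {"xyz": [-5, -32.5, 0], "turn": [0, 0, 0], "grip": 1}, {"xyz": [-6, -37.5, 0], "turn": [0, 0, 0], "grip": 1}, {"xyz": [-6.5, -42.5, 0], "turn": [0, 0, 0], "grip": 1}, {"xyz": [-7, -47.5, 0], "turn": [0, 0, 0], "grip": 1}, {"xyz": [-7, -51.5, 0], "turn": [0, 0, 0], "grip": 1}, {"xyz": [-7, -53.5, 0], "turn": [0, 0, 0], "grip": 1}]}}

```text
time_s: 2.8
tcp_pos: [0.4911, -0.3521, 0.2176]
ee_rot: [0.0, 0.14, 0.99, -0.001]
contact_force: [0.5, 1.0, 0.3]
width: 0.0851
finger_force: 0.0
```

Call:
{"api": "play_rows", "payload": {"deltas": [{"xyz": [0, 0, 0], "turn": [0, 0, 0], "grip": 1}, {"xyz": [0, 0, 0], "turn": [0, 0, 0], "grip": 1}, {"xyz": [0, 0, 0], "turn": [0, 0, 0], "grip": 1}]}}

```text
time_s: 3.1
tcp_pos: [0.4929, -0.3465, 0.2174]
ee_rot: [-0.0, 0.137, 0.991, 0.001]
contact_force: [0.9, 0.2, -0.2]
width: 0.0858
finger_force: 0.0
```

```bash
python3 - <<'E'
from h import *
im,d,K,wc=grab("wrist"); np.savez("w2.npz",im=im,d=d,K=K,wc=wc)
o=monitor.get_obs(); print(o["time_s"],o["tcp_pos"],o["ee_rot"],o["joint_pos"],o["contact_force"])
save("w2.png",im)
P=cloud(d,K,wc); h=cv2.cvtColor(im,cv2.COLOR_RGB2HSV)
b=(h[...,0]>100)&(h[...,0]<130)&(h[...,1]>120)&(abs(P[...,0]-.488)<.08)&(abs(P[...,1]+.345)<.08)
t=(b&(P[...,2]>.109)&(P[...,2]<.12)).astype(np.uint8); q=P[t>0]; print(len(q),np.median(q,0),cv2.minAreaRect(q[:,:2].astype(np.float32)))
for nm,lo,hi in(("flange",.044,.053),("bodytop",.08,.09)):
    m=b&(P[...,2]>lo)&(P[...,2]<hi); q=P[m]; print(nm,len(q), cv2.minEnclosingCircle(q[:,:2].astype(np.float32)) if len(q) else 0)
E
```

```text
3.15 [ 0.49291427 -0.34671916  0.21749449] [6.34939945e-05 1.37379528e-01 9.90518290e-01 6.15902699e-04] [ 0.22453113  0.40398001  0.42766159  1.64156711 -0.18201438  1.13591009
  1.99402654] [ 0.24819147 -0.42596247  0.38195942]
631 [ 0.48633045 -0.33737226  0.11367181] ((0.5052105784416199, -0.30918529629707336), (0.08142432570457458, 0.04403688758611679), 58.243499755859375)
flange 454 ((0.4873720407485962, -0.33759212493896484), 0.0306994691491127)
bodytop 871 ((0.4952739179134369, -0.3130243420600891), 0.049183476716279984)
```

View pics/w2.png

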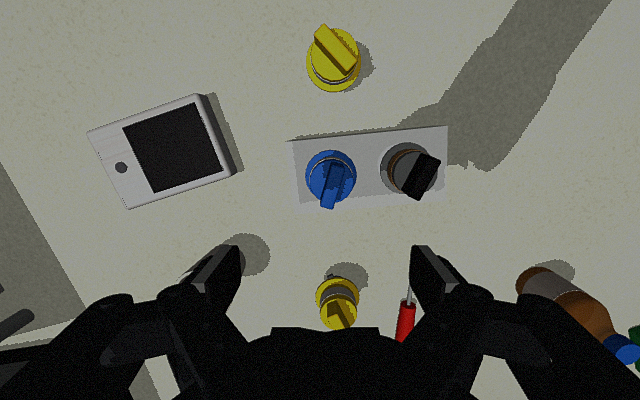

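The fresh cartridge's bar is at about (334,185), nearly vertical in the image, with the spent one's black bar at (422,177). I'll measure the bar using its largest component.

```bash
python3 - <<'E'
from h import *
f=np.load("w2.npz"); im,d,K,wc=[f[k] for k in("im","d","K","wc")]; P=cloud(d,K,wc); h=cv2.cvtColor(im,cv2.COLOR_RGB2HSV)
b=(h[...,0]>100)&(h[...,0]<130)&(h[...,1]>150); b[:,:300]=0; b[:,362:]=0
def big(m):
    _,l,s,_=cv2.connectedComponentsWithStats(m.astype(np.uint8)); return l==1+np.argmax(s[1:,4])
m=big(b&(abs(P[...,2]-.1135)<.005)); cs,_=cv2.findContours(m.astype(np.uint8),cv2.RETR_EXTERNAL,cv2.CHAIN_APPROX_NONE)
k=max(cs,key=len)[:,0]; w=plane(k,.114,K,wc)[:,:2].astype(np.float32); print("bar z",np.median(P[m][:,2]),cv2.minAreaRect(w))
c=P[m][:,:2]; e,v=np.linalg.eigh(np.cov(c.T)); print("axis deg",np.degrees(np.arctan2(v[1,1],v[0,1])),c.mean(0))
m=b&(abs(P[...,2]-.05)<.004); q=P[m]; print("flange",len(q),cv2.minEnclosingCircle(q[:,:2].astype(np.float32)),np.median(q[:,2]))
m=b&(abs(P[...,2]-.086)<.004); q=P[m]; print("body",len(q),cv2.minEnclosingCircle(q[:,:2].astype(np.float32)))
from scipy.spatial.transform import Rotation as R
o=monitor.get_obs(); q=o["ee_rot"]; M=R.from_quat([*q[1:],q[0]]).as_matrix(); print("tool x deg",np.degrees(np.arctan2(M[1,0],M[0,0])),"z",M[:,2],o["tcp_pos"])
E
```

```text
bar z 0.1136805545920232 ((0.4867781400680542, -0.337677925825119), (0.014059146866202354, 0.043647401034832), 58.27903366088867)
axis deg 148.54131028946978 [ 0.48643353 -0.33744576]
flange 437 ((0.4873720407485962, -0.33759212493896484), 0.0306994691491127) 0.04987426760939284
body 865 ((0.48738664388656616, -0.33787447214126587), 0.02395959384739399)
tool x deg 164.2075203918121 z [ 2.95008770e-04  1.20268023e-03 -9.99999233e-01] [ 0.49291427 -0.34671916  0.21749449]
```

Call:
{"api": "play_rows", "payload": {"deltas": [{"xyz": [-0.3, 0.5, -1], "turn": [0, 0, -7], "grip": 0.2}, {"xyz": [-0.6, 0.9, -3], "turn": [0, 0, -15.8], "grip": 0.2}, {"xyz": [-0.6, 0.9, -6], "turn": [0, 0, -15.8], "grip": 0.2}, {"xyz": [-0.6, 0.9, -8], "turn": [0, 0, -15.8], "grip": 0.2}, {"xyz": [-0.6, 0.9, -8], "turn": [0, 0, -15.8], "grip": 0.2}, {"xyz": [-0.6, 0.9, -8], "turn": [0, 0, -15.8], "grip": 0.2}]}}

```text
time_s: 3.75
tcp_pos: [0.4865, -0.3392, 0.1381]
ee_rot: [-0.0, 0.273, 0.962, 0.0]
contact_force: [-0.5, -0.4, -0.2]
width: 0.0511
finger_force: 0.0
```

```bash
cat > st.py <<'E'
from h import *
from scipy.spatial.transform import Rotation as R
o=monitor.get_obs(); q=o["ee_rot"]; M=R.from_quat([*q[1:],q[0]]).as_matrix(); print("t",o["time_s"],"toolx deg",np.degrees(np.arctan2(M[1,0],M[0,0])).round(2),"z",M[:,2].round(4),"tcp",np.round(o["tcp_pos"],4),"F",np.round(o["contact_force"],2),"M",np.round(o["torque"],3),"w",round(float(o["width"]),4),"ff",round(float(o["finger_force"]),1),"q",np.round(o["joint_pos"],2))
E
python3 st.py
```

```text
t 3.75 toolx deg 148.3 z [ 1.e-04  3.e-04 -1.e+00] tcp [ 0.4865 -0.3392  0.1381] F [-0.48 -0.41 -0.19] M [ 0.008 -0.025  0.008] w 0.0511 ff 0.0 q [ 0.19  0.47  0.46  1.77 -0.25  0.96  1.78]
```

Call:
{"api": "play_rows", "payload": {"deltas": [{"xyz": [0.1, 0.2, -1.5], "turn": [0, 0, 0], "grip": 0.2}, {"xyz": [0.1, 0.2, -3.5], "turn": [0, 0, 0], "grip": 0.2}, {"xyz": [0.1, 0.2, -4.8], "turn": [0, 0, 0], "grip": 0.2}, {"xyz": [0.1, 0.2, -4.8], "turn": [0, 0, 0], "grip": 0.2}, {"xyz": [0.1, 0.2, -4.8], "turn": [0, 0, 0], "grip": -0.4}, {"xyz": [0.1, 0.2, -4.8], "turn": [0, 0, 0], "grip": -1}, {"xyz": [0.1, 0.2, -4.8], "turn": [0, 0, 0], "grip": -1}, {"xyz": [0.1, 0.2, -4.8], "turn": [0, 0, 0], "grip": -1}, {"xyz": [0.1, 0.2, -4.8], "turn": [0, 0, 0], "grip": -1}], "newtons": 60}}

```text
time_s: 4.65
tcp_pos: [0.4876, -0.3385, 0.0904]
ee_rot: [0.001, 0.274, 0.962, -0.0]
contact_force: [-0.8, 0.4, 7.2]
width: -0.0001
finger_force: 3.2
```

```bash
python3 st.py
```

```text
t 4.65 toolx deg 148.22 z [ 1.5e-03 -7.0e-04 -1.0e+00] tcp [ 0.4876 -0.3385  0.0904] F [-0.77  0.36  7.16] M [ 0.2    0.032 -0.048] w -0.0001 ff 3.2 q [ 0.21  0.53  0.44  1.81 -0.28  0.86  1.8 ]
```

The fingers shut to zero, so the bar isn't held. I'll look before moving anything.

```bash
python3 - <<'E'
from h import *
a,_,_,_=grab("wrist"); b,_,_,_=grab("scene"); c,_,_,_=grab("side")
r=lambda x,u0,v0,s,n:cv2.resize(x[v0:v0+s,u0:u0+s],(n,n),interpolation=cv2.INTER_CUBIC)
save("g1.png",np.hstack([a[80:330,200:460].repeat(1,0),r(b,200,190,90,250),r(c,260,210,100,250)]))
E
```

```text
(no output)
```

View pics/g1.png

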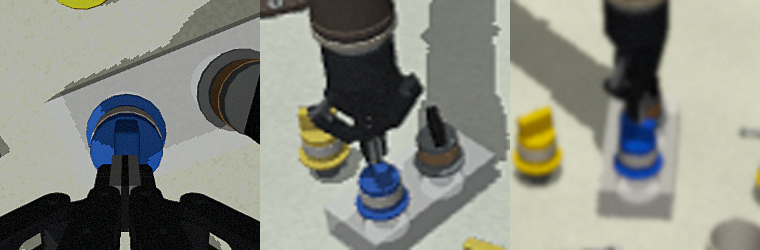

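In the wrist crop the shut fingers are at about (125,175), with the blue bar visible beyond them towards (127,135). I'll use depth to tell whether the cartridge moved.

```bash
python3 - <<'E'
from h import *
for n in("wrist","scene","side"):
    im,d,K,wc=grab(n); P=cloud(d,K,wc); h=cv2.cvtColor(im,cv2.COLOR_RGB2HSV); np.savez("g_"+n+".npz",im=im,d=d,K=K,wc=wc)
    b=(h[...,0]>100)&(h[...,0]<130)&(h[...,1]>150)&(np.hypot(P[...,0]-.487,P[...,1]+.338)<.06)
    q=P[b]; print(n,len(q),"z hist",np.histogram(q[:,2],np.arange(.02,.16,.01))[0])
    z=q[q[:,2]>.1]; print(" top", z.min(0).round(4),z.max(0).round(4)) if len(z) else 0
    for lo,hi in((.045,.055),(.055,.088)):
        z=q[(q[:,2]>lo)&(q[:,2]<hi)]; print(lo,len(z),cv2.minEnclosingCircle(z[:,:2].astype(np.float32))) if len(z) else 0
    g=(im.max(-1)<75)&(np.hypot(P[...,0]-.487,P[...,1]+.338)<.03); g=P[g]; print(" dark minz",np.sort(g[:,2])[:5].round(4),g[g[:,2]<.115].mean(0).round(4) if (g[:,2]<.115).any() else 0)
E
```

```text
wrist 7556 z hist [   0    0  633  466    0   43 1999  100  125  638   37   25   10   50]
 top [ 0.4451 -0.3819  0.1002] [ 0.5137 -0.2816  0.2176]
0.045 1096 ((0.4874480068683624, -0.33765050768852234), 0.03072124347090721)
0.055 2026 ((0.48606234788894653, -0.3367953300476074), 0.024464404210448265)
 dark minz [0.0474 0.0502 0.0505 0.0509 0.0515] [ 0.4701 -0.3269  0.085 ]
scene 207 z hist [ 0  0 36 36  0  6 82 16 14 17  0  0  0  0]
 top [ 0.4871 -0.3549  0.1003] [ 0.5124 -0.3415  0.1159]
0.045 66 ((0.4920904338359833, -0.3426050841808319), 0.029086142778396606)
0.055 83 ((0.49176231026649475, -0.3417222201824188), 0.024408167228102684)
 dark minz [0.055  0.0586 0.062  0.089  0.0912] [ 0.4942 -0.3384  0.0799]
side 237 z hist [ 0  0 12 53  0  3 63 40 28 34  3  1  0  0]
 top [ 0.4702 -0.3558  0.1002] [ 0.5051 -0.3301  0.1301]
0.045 58 ((0.4872477948665619, -0.3440746068954468), 0.027792735025286674)
0.055 54 ((0.48499593138694763, -0.35156315565109253), 0.020583996549248695)
 dark minz [0.1129 0.1149 0.1176 0.1196 0.1214] [ 0.4805 -0.3415  0.1139]
```

```bash
python3 st.py; python3 - <<'E'
from h import *
f=np.load("g_wrist.npz"); im,d,K,wc=[f[k] for k in("im","d","K","wc")]; P=cloud(d,K,wc)
for v in range(190,320,8): print(v,[ (u,*im[v,u],*(P[v,u]*1000).round(0)) for u in (312,324,336)])
f=np.load("g_scene.npz"); im,d,K,wc=[f[k] for k in("im","d","K","wc")]
t=np.array([.4876,-.3385,.0904,1]); c=np.linalg.inv(wc)@t; print("tcp in scene",K@c[:3]/c[2])
t[2]=.114; c=np.linalg.inv(wc)@t; print("bar top ctr in scene",K@c[:3]/c[2])
s=[cv2.resize(np.load(f"g_{n}.npz")["im"][y:y+80,x:x+80],(400,400),interpolation=cv2.INTER_CUBIC) for n,x,y in(("scene",205,205),("side",270,210))]
save("g2.png",np.hstack(s))
E
```

```text
t 4.95 toolx deg 148.22 z [ 1.5e-03 -6.0e-04 -1.0e+00] tcp [ 0.4876 -0.3385  0.0904] F [-0.2   1.29  6.81] M [0.158 0.035 0.019] w -0.0003 ff 3.2 q [ 0.21  0.53  0.44  1.81 -0.29  0.86  1.8 ]
190 [(312, np.uint8(67), np.uint8(67), np.uint8(58), np.float64(463.0), np.float64(-334.0), np.float64(66.0)), (324, np.uint8(58), np.uint8(58), np.uint8(51), np.float64(466.0), np.float64(-326.0), np.float64(74.0)), (336, np.uint8(68), np.uint8(65), np.uint8(55), np.float64(471.0), np.float64(-320.0), np.float64(68.0))]
198 [(312, np.uint8(8), np.uint8(21), np.uint8(46), np.float64(464.0), np.float64(-334.0), np.float64(84.0)), (324, np.uint8(27), np.uint8(59), np.uint8(114), np.float64(468.0), np.float64(-327.0), np.float64(86.0)), (336, np.uint8(23), np.uint8(50), np.uint8(103), np.float64(472.0), np.float64(-321.0), np.float64(86.0))]
206 [(312, np.uint8(24), np.uint8(54), np.uint8(104), np.float64(468.0), np.float64(-336.0), np.float64(87.0)), (324, np.uint8(2), np.uint8(24), np.uint8(53), np.float64(468.0), np.float64(-327.0), np.float64(102.0)), (336, np.uint8(2), np.uint8(17), np.uint8(4
[... 4010 characters left out ...]
loat64(476.0), np.float64(-336.0), np.float64(180.0)), (324, np.uint8(7), np.uint8(3), np.uint8(9), np.float64(496.0), np.float64(-344.0), np.float64(152.0)), (336, np.uint8(0), np.uint8(5), np.uint8(9), np.float64(482.0), np.float64(-331.0), np.float64(178.0))]
318 [(312, np.uint8(4), np.uint8(0), np.uint8(6), np.float64(478.0), np.float64(-337.0), np.float64(181.0)), (324, np.uint8(177), np.uint8(180), np.uint8(162), np.float64(599.0), np.float64(-409.0), np.float64(0.0)), (336, np.uint8(10), np.uint8(7), np.uint8(7), np.float64(484.0), np.float64(-332.0), np.float64(178.0))]
tcp in scene [241.6963224  251.94017649   1.        ]
bar top ctr in scene [240.85630553 246.53301309   1.        ]
```

View pics/g2.png

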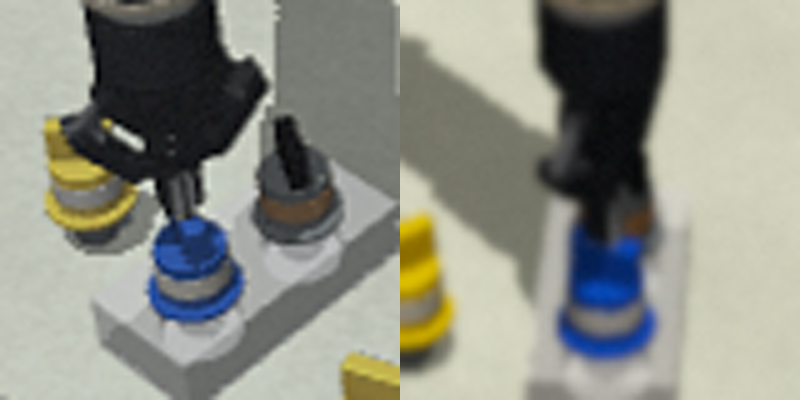

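In both outside views the shut fingers end on top of the bar, at z about 0.114, although the reported TCP is z 0.0904. So the real tips sit about 24 mm behind the reported TCP. The open-finger pixels in the earlier wrist view agree. The cartridge hasn't moved. I'll open and go about 23 mm lower, watching the force.

Call:
{"api": "play_rows", "payload": {"deltas": [{"xyz": [0, 0, 0.5], "turn": [0, 0, 0], "grip": 0.2}, {"xyz": [0, 0, 0.5], "turn": [0, 0, 0], "grip": 0.2}, {"xyz": [0, 0, 0.5], "turn": [0, 0, 0], "grip": 0.2}, {"xyz": [0, 0, 0.5], "turn": [0, 0, 0], "grip": 0.2}, {"xyz": [0, 0, 0.5], "turn": [0, 0, 0], "grip": 0.2}, {"xyz": [0, 0, -0.3], "turn": [0, 0, 0], "grip": 0.2}, {"xyz": [0, 0, -0.8], "turn": [0, 0, 0], "grip": 0.2}, {"xyz": [0, 0, -1.2], "turn": [0, 0, 0], "grip": 0.2}, {"xyz": [0, 0, -1.2], "turn": [0, 0, 0], "grip": 0.2}]}}

```text
time_s: 5.85
tcp_pos: [0.4866, -0.3378, 0.0766]
ee_rot: [-0.001, 0.274, 0.962, 0.0]
contact_force: [-0.2, 0.1, -0.6]
width: 0.0512
finger_force: 0.0
```

Call:
{"api": "play_rows", "payload": {"deltas": [{"xyz": [0, 0, -0.6], "turn": [0, 0, 0], "grip": 0.2}, {"xyz": [0, 0, -1.1], "turn": [0, 0, 0], "grip": 0.2}, {"xyz": [0, 0, -1.1], "turn": [0, 0, 0], "grip": 0.2}]}}

```text
time_s: 6.15
tcp_pos: [0.4866, -0.3378, 0.0657]
ee_rot: [-0.001, 0.274, 0.962, 0.0]
contact_force: [-0.6, 0.6, -0.4]
width: 0.0511
finger_force: 0.0
```

```bash
python3 - <<'E'
from h import *
import st
im,d,K,wc=grab("scene"); P=cloud(d,K,wc); im2,d2,K2,w2=grab("wrist")
save("g3.png",np.hstack([cv2.resize(im[205:285,205:285],(380,380),interpolation=cv2.INTER_CUBIC),im2[10:390,170:480]]))
E
```

```text
t 6.15 toolx deg 148.22 z [-1.e-03  7.e-04 -1.e+00] tcp [ 0.4866 -0.3378  0.0657] F [-0.59  0.59 -0.41] M [-0.017 -0.01   0.018] w 0.0511 ff 0.0 q [ 0.22  0.56  0.42  1.83 -0.3   0.82  1.82]
```

View pics/g3.png

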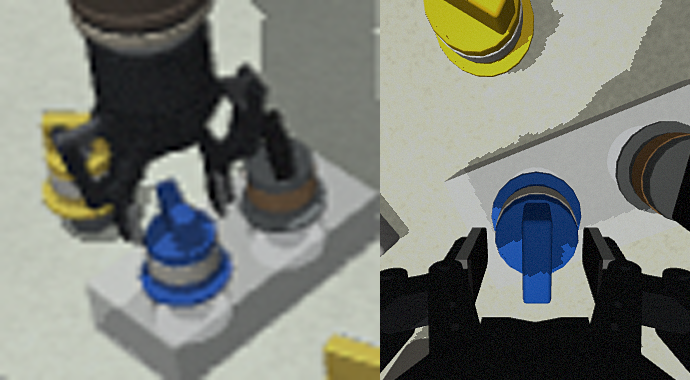

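The fingers now straddle the blue bar, mid-gap at about u=535 against the bar at 537 in the crop, with no contact force. Closing.

Call:
{"api": "play_rows", "payload": {"deltas": [{"xyz": [0, 0, 0], "turn": [0, 0, 0], "grip": -0.4}, {"xyz": [0, 0, 0], "turn": [0, 0, 0], "grip": -0.7}, {"xyz": [0, 0, 0], "turn": [0, 0, 0], "grip": -1}, {"xyz": [0, 0, 0], "turn": [0, 0, 0], "grip": -1}, {"xyz": [0, 0, 0], "turn": [0, 0, 0], "grip": -1}, {"xyz": [0, 0, 0], "turn": [0, 0, 0], "grip": -1}], "newtons": 60}}

```text
time_s: 6.85
tcp_pos: [0.4872, -0.3381, 0.0667]
ee_rot: [0.0, 0.274, 0.962, 0.0]
contact_force: [0.8, 0.1, 1.0]
width: 0.0132
finger_force: 63.0
```

```bash
python3 st.py
```

```text
t 6.85 toolx deg 148.23 z [ 4.e-04  0.e+00 -1.e+00] tcp [ 0.4872 -0.3381  0.0667] F [0.81 0.12 0.97] M [ 0.081 -0.152  0.003] w 0.0132 ff 63.0 q [ 0.22  0.56  0.42  1.83 -0.3   0.82  1.82]
```

Call:
{"api": "play_rows", "payload": {"deltas": [{"xyz": [0, 0, 1], "turn": [0, 0, 0], "grip": -1}, {"xyz": [0, 0, 3], "turn": [0, 0, 0], "grip": -1}, {"xyz": [0, 0, 6], "turn": [0, 0, 0], "grip": -1}, {"xyz": [0, 0, 9], "turn": [0, 0, 0], "grip": -1}, {"xyz": [0, 0, 12.5], "turn": [0, 0, 0], "grip": -1}, {"xyz": [0, 0, 16], "turn": [0, 0, 0], "grip": -1}, {"xyz": [0, 0, 16], "turn": [0, 0, 0], "grip": -1}, {"xyz": [0, 0, 16], "turn": [0, 0, 0], "grip": -1}]}}

```text
time_s: 7.65
tcp_pos: [0.487, -0.3383, 0.2274]
ee_rot: [0.001, 0.274, 0.962, -0.0]
contact_force: [0.1, -0.2, -3.1]
width: 0.0124
finger_force: 62.5
```

```bash
python3 - <<'E'
import st
from h import *
for n in("scene","side","wrist"):
    im,d,K,wc=grab(n); P=cloud(d,K,wc); h=cv2.cvtColor(im,cv2.COLOR_RGB2HSV); np.savez("c_"+n+".npz",im=im,d=d,K=K,wc=wc)
    b=(h[...,0]>100)&(h[...,0]<130)&(h[...,1]>150)&(np.hypot(P[...,0]-.487,P[...,1]+.338)<.045); q=P[b]
    print(n,len(q),"z",q[:,2].min().round(4),"hist",np.histogram(q[:,2],np.arange(.18,.28,.005))[0])
    f=q[(q[:,2]>.195)&(q[:,2]<.22)]; print(cv2.minEnclosingCircle(f[:,:2].astype(np.float32)),len(f))
E
```

```text
t 7.65 toolx deg 148.21 z [ 1.4e-03 -5.0e-04 -1.0e+00] tcp [ 0.487  -0.3383  0.2274] F [ 0.1  -0.23 -3.06] M [0.019 0.015 0.017] w 0.0124 ff 62.5 q [ 0.16  0.39  0.5   1.66 -0.2   1.15  1.73]
scene 240 z 0.2031 hist [ 0  0  0  0  1 33 46 13  0  0  0  9 21 51  6  8  6  7 31  7]
((0.4908681809902191, -0.34186986088752747), 0.03013092651963234) 93
side 215 z 0.1921 hist [ 0  0  6  0  1 23 53  7  0  0  0  6 15 47  9 10  6  8 12  9]
((0.48494479060173035, -0.34538954496383667), 0.02708055078983307) 84
wrist 9180 z 0.2064 hist [   0    0    0    0    0 1285  123    3    0    0    0  102  948  496
   83   93  107  114 2388   21]
((0.4859153926372528, -0.3372373878955841), 0.030618825927376747) 1411
```

Call:
{"api": "play_rows", "payload": {"deltas": [{"xyz": [0.3, 2.5, 0], "turn": [0, 0, 4], "grip": -1}, {"xyz": [0.8, 6.5, 0], "turn": [0, 0, 8], "grip": -1}, {"xyz": [1.5, 11.5, 0], "turn": [0, 0, 13], "grip": -1}, {"xyz": [2.2, 16.5, 0], "turn": [0, 0, 18], "grip": -1}, {"xyz": [2.9, 21.5, 0], "turn": [0, 0, 23], "grip": -1}, {"xyz": [3.6, 26.5, 0], "turn": [0, 0, 28], "grip": -1}, {"xyz": [4.3, 31.5, 0], "turn": [0, 0, 33], "grip": -1}, {"xyz": [5, 36.5, 0], "turn": [0, 0, 38], "grip": -1}, {"xyz": [5.7, 41.5, 0], "turn": [0, 0, 42], "grip": -1}, {"xyz": [6.4, 46.5, 0], "turn": [0, 0, 45], "grip": -1}, {"xyz": [7, 51, 0], "turn": [0, 0, 46.5], "grip": -1}, {"xyz": [7.2, 53, 0], "turn": [0, 0, 46.5], "grip": -1}]}}

```text
time_s: 9.0
tcp_pos: [0.5577, 0.198, 0.2248]
ee_rot: [-0.001, -0.132, 0.991, 0.001]
contact_force: [0.0, -0.3, -1.1]
width: 0.0126
finger_force: 62.5
```

Call:
{"api": "play_rows", "payload": {"deltas": [{"xyz": [0, 0, 0], "turn": [0, 0, 0], "grip": -1}, {"xyz": [0, 0, 0], "turn": [0, 0, 0], "grip": -1}, {"xyz": [0, 0, 0], "turn": [0, 0, 0], "grip": -1}, {"xyz": [0, 0, 0], "turn": [0, 0, 0], "grip": -1}]}}

```text
time_s: 9.4
tcp_pos: [0.5591, 0.1901, 0.2263]
ee_rot: [-0.0, -0.127, 0.992, -0.0]
contact_force: [0.1, 0.4, -2.1]
width: 0.0128
finger_force: 62.5
```

```bash
python3 - <<'E'
import st
from h import *
im,d,K,wc=grab("wrist"); P=cloud(d,K,wc); h=cv2.cvtColor(im,cv2.COLOR_RGB2HSV)
m=(np.hypot(P[...,0]-.559,P[...,1]-.192)<.038)&(abs(P[...,2]-.1255)<.004); q=P[m]; print("ring pts",len(q),cv2.minEnclosingCircle(q[:,:2].astype(np.float32)) if len(q) else 0)
b=(h[...,0]>100)&(h[...,0]<130)&(h[...,1]>150)&(np.hypot(P[...,0]-.559,P[...,1]-.192)<.045)
for lo,hi in((.2,.22),(.24,.25),(.27,.28)):
    f=P[b&(P[...,2]>lo)&(P[...,2]<hi)]; print(lo,len(f),cv2.minEnclosingCircle(f[:,:2].astype(np.float32)) if len(f) else 0)
g=b&(P[...,2]>.27); q=P[g][:,:2]; e,v=np.linalg.eigh(np.cov(q.T)); print("bar deg",np.degrees(np.arctan2(v[1,1],v[0,1])))
E
```

```text
t 9.4 toolx deg -165.42 z [-3.e-04 -7.e-04 -1.e+00] tcp [0.5591 0.1901 0.2263] F [ 0.11  0.37 -2.09] M [-0.033 -0.018 -0.028] w 0.0128 ff 62.5 q [-0.52  0.36  0.14  1.64 -0.06  1.14  1.46]
ring pts 984 ((0.5551035404205322, 0.1894255429506302), 0.03422164544463158)
0.2 1430 ((0.5584871172904968, 0.19028978049755096), 0.030727628618478775)
0.24 1461 ((0.5569961071014404, 0.189846932888031), 0.023749226704239845)
0.27 2415 ((0.5588281154632568, 0.19019284844398499), 0.022511236369609833)
bar deg 104.9145236797206
```

Call:
{"api": "play_rows", "payload": {"deltas": [{"xyz": [0, 0.1, -1], "turn": [0, 0, 0], "grip": -1}, {"xyz": [0, 0.15, -2.5], "turn": [0, 0, 0], "grip": -1}, {"xyz": [0, 0.15, -3.5], "turn": [0, 0, 0], "grip": -1}, {"xyz": [0, 0.15, -4], "turn": [0, 0, 0], "grip": -1}, {"xyz": [0, 0.15, -4.3], "turn": [0, 0, 0], "grip": -1}, {"xyz": [0, 0.15, -4.6], "turn": [0, 0, 0], "grip": -1}, {"xyz": [0, 0.15, -4.6], "turn": [0, 0, 0], "grip": -1}, {"xyz": [0, 0.15, -4.6], "turn": [0, 0, 0], "grip": -1}]}}

```text
time_s: 10.25
tcp_pos: [0.5592, 0.1935, 0.1808]
ee_rot: [0.0, -0.128, 0.992, 0.0]
contact_force: [-0.3, 0.1, -1.4]
width: 0.0127
finger_force: 62.5
```

```bash
python3 st.py
```

```text
t 10.25 toolx deg -165.28 z [ 5.e-04  3.e-04 -1.e+00] tcp [0.5592 0.1935 0.1808] F [-0.31  0.12 -1.39] M [ 0.02   0.03  -0.008] w 0.0127 ff 62.5 q [-0.52  0.4   0.13  1.7  -0.06  1.04  1.46]
```

Call:
{"api": "play_rows", "payload": {"deltas": [{"xyz": [0.05, -0.15, 0], "turn": [0, 0, 0], "grip": -1}, {"xyz": [0.05, -0.15, 0], "turn": [0, 0, 0], "grip": -1}, {"xyz": [0.05, -0.15, -0.3], "turn": [0, 0, 0], "grip": -1}, {"xyz": [0.05, -0.15, -0.3], "turn": [0, 0, 0], "grip": -1}]}}

```text
time_s: 10.65
tcp_pos: [0.5593, 0.1918, 0.1771]
ee_rot: [-0.0, -0.128, 0.992, -0.0]
contact_force: [-0.1, -0.2, -1.7]
width: 0.013
finger_force: 62.5
```

```bash
python3 st.py
```

```text
t 10.65 toolx deg -165.28 z [-5.e-04 -1.e-04 -1.e+00] tcp [0.5593 0.1918 0.1771] F [-0.07 -0.19 -1.68] M [ 0.009  0.052 -0.056] w 0.013 ff 62.5 q [-0.52  0.41  0.13  1.71 -0.06  1.03  1.47]
```

Call:
{"api": "play_rows", "payload": {"deltas": [{"xyz": [0, 0, -0.3], "turn": [0, 0, 0], "grip": -1}, {"xyz": [0, 0, -0.3], "turn": [0, 0, 0], "grip": -1}]}}

```text
time_s: 10.85
tcp_pos: [0.5593, 0.1918, 0.174]
ee_rot: [-0.0, -0.128, 0.992, -0.0]
contact_force: [-0.5, -0.0, -1.6]
width: 0.0129
finger_force: 62.4
```

```bash
python3 st.py
```

```text
t 10.85 toolx deg -165.28 z [-7.e-04 -2.e-04 -1.e+00] tcp [0.5593 0.1918 0.174 ] F [-0.48 -0.03 -1.63] M [-0.026  0.008 -0.048] w 0.0129 ff 62.4 q [-0.52  0.41  0.13  1.71 -0.06  1.03  1.47]
```

Call:
{"api": "play_rows", "payload": {"deltas": [{"xyz": [0, 0, -0.2], "turn": [0, 0, 0], "grip": -1}, {"xyz": [0, 0, -0.4], "turn": [0, 0, 0], "grip": -1}, {"xyz": [0, 0, -0.5], "turn": [0, 0, 0], "grip": -1}, {"xyz": [0, 0, -0.5], "turn": [0, 0, 0], "grip": -1}]}}

```text
time_s: 11.25
tcp_pos: [0.5594, 0.1918, 0.1693]
ee_rot: [-0.0, -0.128, 0.992, -0.0]
contact_force: [-0.6, 0.6, -1.5]
width: 0.0132
finger_force: 62.4
```

```bash
python3 st.py
```

```text
t 11.25 toolx deg -165.28 z [-3.e-04 -1.e-04 -1.e+00] tcp [0.5594 0.1918 0.1693] F [-0.55  0.62 -1.5 ] M [0.044 0.012 0.005] w 0.0132 ff 62.4 q [-0.52  0.41  0.13  1.72 -0.06  1.02  1.47]
```

Call:
{"api": "play_rows", "payload": {"deltas": [{"xyz": [0, 0, -0.1], "turn": [0, 0, 0], "grip": -1}, {"xyz": [0, 0, -0.1], "turn": [0, 0, 0], "grip": -1}]}}

```text
time_s: 11.45
tcp_pos: [0.5595, 0.1919, 0.1684]
ee_rot: [-0.0, -0.128, 0.992, 0.0]
contact_force: [-0.5, 0.3, -2.1]
width: 0.0127
finger_force: 62.4
```

```bash
python3 st.py
```

```text
t 11.45 toolx deg -165.28 z [-1.e-04  0.e+00 -1.e+00] tcp [0.5595 0.1919 0.1684] F [-0.45  0.27 -2.15] M [-0.037 -0.007  0.009] w 0.0127 ff 62.4 q [-0.52  0.41  0.13  1.72 -0.06  1.02  1.47]
```

Call:
{"api": "play_rows", "payload": {"deltas": [{"xyz": [0, 0, -0.1], "turn": [0, 0, 0], "grip": -1}, {"xyz": [0, 0, -0.2], "turn": [0, 0, 0], "grip": -1}, {"xyz": [0, 0, -0.2], "turn": [0, 0, 0], "grip": -1}]}}

```text
time_s: 11.75
tcp_pos: [0.5594, 0.1919, 0.1664]
ee_rot: [-0.0, -0.128, 0.992, -0.0]
contact_force: [0.2, -0.0, -1.6]
width: 0.0128
finger_force: 62.4
```

Call:
{"api": "play_rows", "payload": {"deltas": [{"xyz": [0, 0, -0.2], "turn": [0, 0, 0], "grip": -1}, {"xyz": [0, 0, -0.3], "turn": [0, 0, 0], "grip": -1}, {"xyz": [0, 0, -0.3], "turn": [0, 0, 0], "grip": -1}]}}

```text
time_s: 12.05
tcp_pos: [0.5595, 0.1919, 0.1635]
ee_rot: [0.0, -0.128, 0.992, 0.0]
contact_force: [-0.5, -0.4, 0.1]
width: 0.0128
finger_force: 62.7
```

```bash
python3 st.py
```

```text
t 12.05 toolx deg -165.28 z [ 0.e+00  1.e-04 -1.e+00] tcp [0.5595 0.1919 0.1635] F [-0.5  -0.38  0.07] M [-0.008  0.026  0.011] w 0.0128 ff 62.7 q [-0.52  0.42  0.13  1.72 -0.06  1.    1.47]
```

The lugs are in the slots and the spring is felt as expected. Now pushing down towards 2.5–3 mm.

Call:
{"api": "play_rows", "payload": {"deltas": [{"xyz": [0, 0, -0.3], "turn": [0, 0, 0], "grip": -1}, {"xyz": [0, 0, -0.6], "turn": [0, 0, 0], "grip": -1}, {"xyz": [0, 0, -0.9], "turn": [0, 0, 0], "grip": -1}, {"xyz": [0, 0, -1.1], "turn": [0, 0, 0], "grip": -1}, {"xyz": [0, 0, -1.2], "turn": [0, 0, 0], "grip": -1}, {"xyz": [0, 0, -1.2], "turn": [0, 0, 0], "grip": -1}]}}

```text
time_s: 12.65
tcp_pos: [0.5601, 0.1921, 0.1522]
ee_rot: [0.001, -0.128, 0.992, 0.0]
contact_force: [-1.2, -0.9, 8.7]
width: 0.0129
finger_force: 64.0
```

```bash
python3 st.py
```

```text
t 12.65 toolx deg -165.28 z [ 1.4e-03  7.0e-04 -1.0e+00] tcp [0.5601 0.1921 0.1522] F [-1.23 -0.87  8.7 ] M [-0.144  0.419  0.006] w 0.0129 ff 64.0 q [-0.51  0.43  0.13  1.73 -0.07  0.98  1.47]
```

Call:
{"api": "play_rows", "payload": {"deltas": [{"xyz": [0, 0, -0.1], "turn": [0, 0, 0], "grip": -1}, {"xyz": [0, 0, -0.2], "turn": [0, 0, 0], "grip": -1}, {"xyz": [0, 0, -0.2], "turn": [0, 0, 0], "grip": -1}]}}

```text
time_s: 12.95
tcp_pos: [0.5601, 0.1921, 0.1504]
ee_rot: [0.001, -0.128, 0.992, 0.0]
contact_force: [-0.9, -0.5, 10.6]
width: 0.0128
finger_force: 64.2
```

```bash
python3 st.py
```

```text
t 12.95 toolx deg -165.28 z [ 1.5e-03  8.0e-04 -1.0e+00] tcp [0.5601 0.1921 0.1504] F [-0.92 -0.51 10.58] M [-0.193  0.48  -0.067] w 0.0128 ff 64.2 q [-0.51  0.43  0.13  1.74 -0.07  0.98  1.47]
```

Call:
{"api": "play_rows", "payload": {"deltas": [{"xyz": [0, 0, -0.1], "turn": [0, 0, 0], "grip": -1}, {"xyz": [0, 0, -0.2], "turn": [0, 0, 0], "grip": -1}, {"xyz": [0, 0, -0.25], "turn": [0, 0, 0], "grip": -1}, {"xyz": [0, 0, -0.25], "turn": [0, 0, 0], "grip": -1}]}}

```text
time_s: 13.35
tcp_pos: [0.5602, 0.1921, 0.1482]
ee_rot: [0.001, -0.128, 0.992, 0.0]
contact_force: [-1.8, -0.7, 12.6]
width: 0.0127
finger_force: 64.5
```

```bash
python3 st.py
```

```text
t 13.35 toolx deg -165.28 z [ 1.7e-03  9.0e-04 -1.0e+00] tcp [0.5602 0.1921 0.1482] F [-1.84 -0.66 12.6 ] M [-0.285  0.653 -0.115] w 0.0127 ff 64.5 q [-0.51  0.43  0.13  1.74 -0.07  0.97  1.47]
```

Height is now about 2.6 mm (spring force about 14 N). Starting the clockwise turn and checking the torque.

Call:
{"api": "play_rows", "payload": {"deltas": [{"xyz": [0, 0, 0], "turn": [0, 0, -4], "grip": -1}, {"xyz": [0, 0, 0], "turn": [0, 0, -8], "grip": -1}, {"xyz": [0, 0, 0], "turn": [0, 0, -12], "grip": -1}, {"xyz": [0, 0, 0], "turn": [0, 0, -12], "grip": -1}]}}

```text
time_s: 13.75
tcp_pos: [0.5604, 0.1921, 0.1483]
ee_rot: [0.001, -0.022, 1.0, 0.0]
contact_force: [-1.0, -0.8, 12.9]
width: 0.0128
finger_force: 64.5
```

```bash
python3 st.py
```

```text
t 13.75 toolx deg -177.42 z [ 2.2e-03  8.0e-04 -1.0e+00] tcp [0.5604 0.1921 0.1483] F [-1.02 -0.79 12.88] M [-0.292  0.496 -0.039] w 0.0128 ff 64.5 q [-0.55  0.44  0.18  1.74 -0.09  0.97  1.28]
```

Turning freely. Continuing to about 60°.

Call:
{"api": "play_rows", "payload": {"deltas": [{"xyz": [0, 0, 0], "turn": [0, 0, -6], "grip": -1}, {"xyz": [0, 0, 0], "turn": [0, 0, -12], "grip": -1}, {"xyz": [0, 0, 0], "turn": [0, 0, -18], "grip": -1}, {"xyz": [0, 0, 0], "turn": [0, 0, -24], "grip": -1}, {"xyz": [0, 0, 0], "turn": [0, 0, -30], "grip": -1}, {"xyz": [0, 0, 0], "turn": [0, 0, -30], "grip": -1}]}}

```text
time_s: 14.35
tcp_pos: [0.5607, 0.1922, 0.1484]
ee_rot: [0.001, 0.238, 0.971, 0.001]
contact_force: [-0.7, -1.3, 12.5]
width: 0.0128
finger_force: 64.4
```

```bash
python3 st.py
```

```text
t 14.35 toolx deg 152.51 z [ 2.7e-03  9.0e-04 -1.0e+00] tcp [0.5607 0.1922 0.1484] F [-0.65 -1.27 12.55] M [-0.209  0.373 -0.074] w 0.0128 ff 64.4 q [-0.64  0.44  0.31  1.75 -0.16  0.97  0.82]
```

Call:
{"api": "play_rows", "payload": {"deltas": [{"xyz": [0, 0, 0], "turn": [0, 0, -6], "grip": -1}, {"xyz": [0, 0, 0], "turn": [0, 0, -12], "grip": -1}, {"xyz": [0, 0, 0], "turn": [0, 0, -18], "grip": -1}, {"xyz": [0, 0, 0], "turn": [0, 0, -24], "grip": -1}, {"xyz": [0, 0, 0], "turn": [0, 0, -30], "grip": -1}, {"xyz": [0, 0, 0], "turn": [0, 0, -30], "grip": -1}]}}

```text
time_s: 14.95
tcp_pos: [0.5606, 0.1923, 0.1484]
ee_rot: [0.001, 0.481, 0.877, 0.001]
contact_force: [-1.3, 0.1, 11.8]
width: 0.0127
finger_force: 64.5
```

```bash
python3 st.py
```

```text
t 14.95 toolx deg 122.52 z [ 0.0025  0.0011 -1.    ] tcp [0.5606 0.1923 0.1484] F [-1.31  0.06 11.82] M [-0.065  0.395 -0.069] w 0.0127 ff 64.5 q [-0.73  0.45  0.44  1.76 -0.23  0.98  0.37]
```

Call:
{"api": "play_rows", "payload": {"deltas": [{"xyz": [0, 0, 0], "turn": [0, 0, -3], "grip": -1}, {"xyz": [0, 0, 0], "turn": [0, 0, -6], "grip": -1}, {"xyz": [0, 0, 0], "turn": [0, 0, -8.5], "grip": -1}, {"xyz": [0, 0, 0], "turn": [0, 0, -8.5], "grip": -1}]}}

```text
time_s: 15.35
tcp_pos: [0.5605, 0.1924, 0.1483]
ee_rot: [0.001, 0.544, 0.839, 0.001]
contact_force: [-2.3, -0.2, 12.0]
width: 0.013
finger_force: 64.5
```

```bash
python3 st.py
```

```text
t 15.35 toolx deg 114.15 z [ 0.0022  0.0012 -1.    ] tcp [0.5605 0.1924 0.1483] F [-2.3  -0.18 11.99] M [-0.037  0.573  0.046] w 0.013 ff 64.5 q [-0.76  0.46  0.48  1.76 -0.25  0.98  0.24]
```

Call:
{"api": "play_rows", "payload": {"deltas": [{"xyz": [0, 0, 0], "turn": [0, 0, -1], "grip": -1}, {"xyz": [0, 0, 0], "turn": [0, 0, -1.5], "grip": -1}, {"xyz": [0, 0, 0], "turn": [0, 0, -1.5], "grip": -1}]}}

```text
time_s: 15.65
tcp_pos: [0.5602, 0.1923, 0.1483]
ee_rot: [0.0, 0.554, 0.833, 0.001]
contact_force: [-3.2, -1.0, 13.5]
width: 0.013
finger_force: 64.7
```

```bash
python3 st.py
```

```text
t 15.65 toolx deg 112.74 z [ 0.0017  0.0012 -1.    ] tcp [0.5602 0.1923 0.1483] F [-3.2  -0.96 13.49] M [-0.161  0.823  0.273] w 0.013 ff 64.7 q [-0.76  0.46  0.49  1.76 -0.25  0.98  0.22]
```

That's the hard stop (0.27 N m). I'll back off 2° and let it rise into the pocket.

Call:
{"api": "play_rows", "payload": {"deltas": [{"xyz": [0, 0, 0], "turn": [0, 0, 2], "grip": -1}, {"xyz": [0, 0, 0.15], "turn": [0, 0, 2], "grip": -1}, {"xyz": [0, 0, 0.3], "turn": [0, 0, 2], "grip": -1}, {"xyz": [0, 0, 0.45], "turn": [0, 0, 2], "grip": -1}, {"xyz": [0, 0, 0.5], "turn": [0, 0, 2], "grip": -1}, {"xyz": [0, 0, 0.5], "turn": [0, 0, 2], "grip": -1}]}}

```text
time_s: 16.25
tcp_pos: [0.5603, 0.1923, 0.153]
ee_rot: [0.0, 0.539, 0.842, 0.001]
contact_force: [-1.3, -0.2, 9.3]
width: 0.0126
finger_force: 64.0
```

```bash
python3 st.py
```

```text
t 16.25 toolx deg 114.73 z [ 0.0018  0.0011 -1.    ] tcp [0.5603 0.1923 0.153 ] F [-1.32 -0.17  9.25] M [ 0.059  0.315 -0.029] w 0.0126 ff 64.0 q [-0.76  0.45  0.48  1.76 -0.25  0.99  0.25]
```

Call:
{"api": "play_rows", "payload": {"deltas": [{"xyz": [0, 0, 0.1], "turn": [0, 0, 0], "grip": -1}, {"xyz": [0, 0, 0.15], "turn": [0, 0, 0], "grip": -1}, {"xyz": [0, 0, 0.15], "turn": [0, 0, 0], "grip": -1}]}}

```text
time_s: 16.55
tcp_pos: [0.56, 0.1923, 0.1536]
ee_rot: [0.0, 0.539, 0.842, 0.0]
contact_force: [1.9, 1.9, 1.2]
width: 0.0126
finger_force: 62.9
```

```bash
python3 st.py
```

```text
t 16.55 toolx deg 114.73 z [ 1.1e-03  5.0e-04 -1.0e+00] tcp [0.56   0.1923 0.1536] F [1.87 1.92 1.2 ] M [ 0.354 -0.536  0.025] w 0.0126 ff 62.9 q [-0.76  0.45  0.48  1.75 -0.24  0.99  0.25]
```

The force dropped 8 N within 0.6 mm, so the lugs are against the pocket ceiling and it's locked. Releasing and withdrawing.

Call:
{"api": "play_rows", "payload": {"deltas": [{"xyz": [0, 0, 0], "turn": [0, 0, 0], "grip": -0.4}, {"xyz": [0, 0, 0], "turn": [0, 0, 0], "grip": 0}, {"xyz": [0, 0, 0], "turn": [0, 0, 0], "grip": 0.1}, {"xyz": [0, 0, 0], "turn": [0, 0, 0], "grip": 0.1}, {"xyz": [0, 0, 0], "turn": [0, 0, 0], "grip": 0.1}, {"xyz": [0, 0, 1.5], "turn": [0, 0, 0], "grip": 0.1}, {"xyz": [0, 0, 4.5], "turn": [0, 0, 0], "grip": 0.1}, {"xyz": [0, 0, 8], "turn": [0, 0, 0], "grip": 0.1}, {"xyz": [0, 0, 11], "turn": [0, 0, 0], "grip": 0.1}, {"xyz": [0, 0, 12], "turn": [0, 0, 0], "grip": 0.1}, {"xyz": [0, 0, 12], "turn": [0, 0, 0], "grip": 0.1}, {"xyz": [0, 0, 12], "turn": [0, 0, 0], "grip": 0.1}]}}

```text
time_s: 17.75
tcp_pos: [0.559, 0.1918, 0.2724]
ee_rot: [-0.0, 0.539, 0.842, -0.001]
contact_force: [-0.5, 0.6, -0.5]
width: 0.047
finger_force: 0.0
```

```bash
python3 - <<'E'
import st
from h import *
im2,d2,_,_=grab("scene")
im,d,K,wc=grab("wrist"); P=cloud(d,K,wc); h=cv2.cvtColor(im,cv2.COLOR_RGB2HSV)
b=(h[...,0]>100)&(h[...,0]<130)&(h[...,1]>150)&(np.hypot(P[...,0]-.559,P[...,1]-.192)<.04)
z=P[b][:,2]; print("z hist",[(round(e,3),int(c)) for c,e in zip(*np.histogram(z,np.arange(.12,.22,.005)))if c])
t=P[b&(P[...,2]>.19)]; print("bar top z (expect .201)",np.median(t[:,2]),cv2.minAreaRect(t[:,:2].astype(np.float32)))
f=P[b&(P[...,2]<.145)]; print("flange z",np.median(f[:,2]),cv2.minEnclosingCircle(f[:,:2].astype(np.float32)))
save("end.png",np.hstack([im[:,150:500],cv2.resize(im2[130:290,200:380],(450,400))]))
E
```

```text
t 17.75 toolx deg 114.73 z [-1.3e-03 -4.0e-04 -1.0e+00] tcp [0.559  0.1918 0.2724] F [-0.46  0.6  -0.45] M [ 0.002  0.047 -0.033] w 0.047 ff 0.0 q [-0.79  0.35  0.52  1.59 -0.18  1.25  0.19]
z hist [(np.float64(0.12), 1), (np.float64(0.125), 6), (np.float64(0.13), 8), (np.float64(0.135), 544), (np.float64(0.14), 7), (np.float64(0.145), 3), (np.float64(0.16), 2), (np.float64(0.165), 16), (np.float64(0.17), 1093), (np.float64(0.175), 14), (np.float64(0.18), 16), (np.float64(0.185), 12), (np.float64(0.19), 15), (np.float64(0.195), 118), (np.float64(0.2), 638)]
bar top z (expect .201) 0.3771910674875292 ((0.5587509274482727, 0.19214332103729248), (0.0777067169547081, 0.0430983230471611), 21.297771453857422)
flange z 0.13697214358301607 ((0.5591610074043274, 0.19440531730651855), 0.03345244377851486)
```

View pics/end.png

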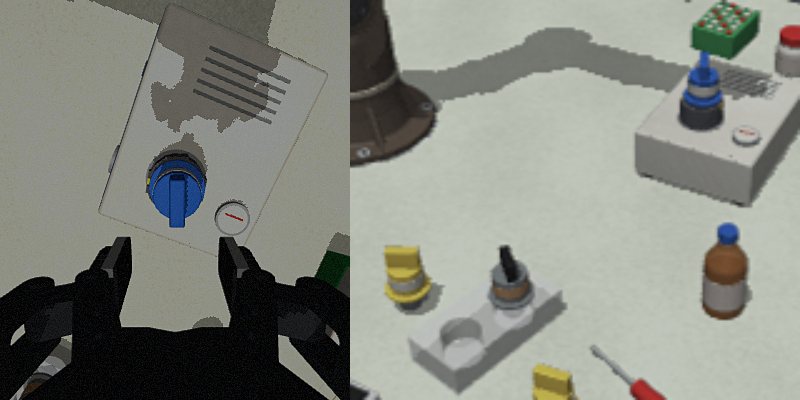

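The final view shows the blue cartridge upright in the port (wrist crop, about (176,190)) with the gripper clear. The spent cartridge is still in the stand. The flange top is at 0.137 and the bar top at about 0.201, which matches the 8 mm locked height.

```bash
python3 -c "
from workcell import ticket
print(ticket.finish_job())"
```

```text
the job is handed in; nothing more can be done
None
```

The fresh blue cartridge is locked in the pump's bayonet port at the 8 mm height and released, the gripper is clear, the spent cartridge is still in the stand, and the job is handed in.

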